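# Change over two bottles in their tilting rests

### The job

Two amber bottles stand in metal tilting rests: one leans back on its slope and is finished with, the other stands upright and is to be sampled next. Change them over by pushing with the fingertips, without lifting either: push the leaning bottle from behind until it stands upright in its rest, and push the top of the upright one until it tips back and lies against the slope of its own rest. Leave both still in their rests and the other things on the bench where they are.

Things in the scene. Friction and masses are not known exactly. Their poses are not given: they have to be found in the camera images.
- rest_a: grey metal rest fixed to the bench, 140 x 72 mm, holds the bottle that leans at first. Origin: underside, mid-width; x to its back (toward the robot's left within 0.4 rad), z up. Plate top z = 6 mm; toe kerb 8 mm high, inner face at x = -55; side cheeks 36 mm high, 55 mm apart, guide the foot; black slope, 54 mm wide, from (x 3, z 6) to (x 45, z 67), 0.61 rad from upright. Nothing above z = 72 or behind x = 78 mm
- rest_b: grey metal rest fixed to the bench, 140 x 72 mm, holds the bottle that is upright at first. Origin: underside, mid-width; x to its back (toward the robot's right within 0.4 rad), z up. Plate top z = 6 mm; toe kerb 8 mm high, inner face at x = -55; side cheeks 36 mm high, 55 mm apart, guide the foot; black slope, 54 mm wide, from (x 3, z 6) to (x 45, z 67), 0.61 rad from upright. Nothing above z = 72 or behind x = 78 mm
- leaning_bottle: 100 ml amber bottle, white cap, 119 mm tall, 0.17 kg; 49 mm across up to 102 mm, cap 28 mm across above. Origin: centre of its underside, z to the cap. Balances on its foot's edge at 0.4 rad, beyond that drops by itself; under 1 N at the cap tips it. At first it leans 0.61 rad toward its rest's +x on rest_a's slope, the rear edge of its foot on the plate at x = 3 mm
- upright_bottle: 100 ml amber bottle, white cap, 119 mm tall, 0.17 kg; 49 mm across up to 102 mm, cap 28 mm across above. Origin: centre of its underside, z to the cap. Balances on its foot's edge at 0.4 rad, beyond that drops by itself; under 1 N at the cap tips it. At first it stands upright on rest_b's plate, its axis at about x = -25 mm of the rest
- leaning_bottle_top (a point): centre of the cap's top of the bottle that leans at first; the cap's highest back edge is then at x = 63, z = 109 mm in rest_a's frame, free to be pushed from behind
- upright_bottle_top (a point): centre of the cap's top of the bottle that is upright at first, then 125 mm above the bench; the cap can be pushed from the rest's kerb end (its -x side)
- blue_bottle: small blue bottle with white cap, 26 x 27 x 70 mm, bystander standing between the two rests; origin at the centre of its underside
- cream_jar: white cream jar with black lid, 44 x 44 x 35 mm, bystander between the two rests; origin at the centre of its underside
- beaker: clear beaker, 52 x 52 x 70 mm, bystander on the left; origin at the centre of its underside
- spout_pot: white pot with an upright spout, 72 x 72 x 88 mm, bystander on the left; origin at the centre of its underside
- timer: white kitchen timer lying flat, 64 x 64 x 19 mm, bystander on the right; origin at the centre of its underside
- tape_roll: roll of beige tape lying flat, 104 x 102 x 25 mm, bystander on the left; origin at the centre of its underside
Mind the look-alikes: they are no part of the job. What is shaped like the upright_bottle but pink or red is not meant.

How it is judged (in metres and radians):
At the end, for the whole second after the job is handed in: At rest: the bottle that leaned stands upright (within 0.1 rad) in rest_a; the one that stood leans back 0.5 to 0.75 rad on the slope of rest_b; foot centres within 15 mm of the rest's middle line, at x -45 to 10 mm, at most 30 mm high (angle between leaning_bottle's own z axis and vertical below 0.1 rad and x of leaning_bottle in the frame of rest_a between -0.045 and 0.01 m and y of leaning_bottle in the frame of rest_a between -0.015 and 0.015 m and z of leaning_bottle in the frame of rest_a between 0 and 0.03 m and linear speed of each of leaning_bottle, upright_bottle below 0.02 m/s and angular speed of each of leaning_bottle, upright_bottle below 0.2 rad/s and angle between upright_bottle's own z axis and vertical between 0.5 and 0.75 rad and x of upright_bottle in the frame of rest_b between -0.045 and 0.01 m and y of upright_bottle in the frame of rest_b between -0.015 and 0.015 m and z of upright_bottle in the frame of rest_b between 0 and 0.03 m and x of upright_bottle_top in the frame of rest_b above 0.03 m and contact force between upright_bottle and rest_b above 0.3 N); the robot touches nothing.
It fails at once if the leaning bottle is lifted out of its rest rather than tipped (height (world z) of leaning_bottle above 0.04 m).
It fails at once if the upright bottle is lifted out of its rest rather than tipped (height (world z) of upright_bottle above 0.04 m).
It fails at once if one of the other things on the bench is moved more than 25 mm or knocked over (distance of any of blue_bottle, cream_jar, beaker, spout_pot, timer, tape_roll from where it was at the start of the episode above 0.025 m or angle between any of blue_bottle, cream_jar, beaker, spout_pot, timer, tape_roll's own z axis and vertical above 0.35 rad).
It also fails if it takes over 51 s, if anything falls off the work surface, if the arm or the gripper's body presses on something with over 40 N, if the wrist force passes 120 N, or if a joint passes its speed limit or range.

### The arm

A 7-joint arm with a two-finger parallel gripper is mounted at the origin on a cart in front of the work surface, level with it; the furniture and walls round the work are solid. World frame = base frame: x ahead of the robot, y to its left, z up, the work surface at z = 0. Lengths are in mm, angles in rad, forces in N, time in s.
With the tool pointing down it reaches from about 425 to 875 mm from the base axis. Payload 8.4 kg.
Tool frame: the origin (TCP) lies at the very end of the fingers, on their centre line; the grasp point (between the pads) lies 19 mm behind it; x points along the fingers, y is the direction in which the jaws open and shut, and the axes are right-handed (so a half turn about x gives the same grasp; the last joint's range is limited). The gripper opens to 87 mm and grips with 3 to 60 N. Pads are 19 mm wide; open, the fingers measure 117 mm over their backs; the gripper's body (75 mm by 190 mm) begins 51 mm behind the grasp point.
Start: joints at [-1.387, 0.333, 0.04, 1.465, -0.013, 1.343, -0.059], TCP at [181.381, 624.151, 222.546] pointing down, gripper open.
Joint ranges: [-2.58, 2.58], [-0.38, 2.09], [-1.3, 1.39], [0.25, 2.4], [-1.5, 4.64], [0.08, 2.09], [-2.65, 2.65]. Speed limits (rad/s): [2.22, 2.22, 2.79, 2.79, 3.14, 3.14, 3.14].

### API

Orientations are given as [roll, pitch, yaw] about the fixed x, y, z axes, in that order (R = Rz(yaw) Ry(pitch) Rx(roll)).
In Python, from bench import ctrl, eyes, order gives the robot as it stands.
- The arm moves only by the tool servo_tool, never from a script. Its argument "rows" is a list of rows, each a list of 2 entries, a list of its own where there are three numbers: the shift along the tool's x, y, z each as a share of 100 mm, from -1 to 1, then the turn about the tool's x as a share of 180 degrees, from -1 to 1. In form: [[[tx, ty, tz], turn], ...]. A call has exactly 8 rows; each row shifts and turns the pose as measured when the row begins, along the tool's axes as they then stand; what a row does not reach is not made up. A row lasts 1/10 s, in which the tool goes at most 50 mm and 8.59 degrees, less where a joint would pass 70% of its speed; a pose out of reach is approached as far as the arm can. A call with a number of a shift or a turn outside -1 to 1 is refused whole. A call with a gripper value outside its range is refused whole. "fingers" is the closure, from 0 (fully open) to 1 (shut), set as the call begins (left out, the last holds). The fingers move at their own pace and stop on an object; "force" is the grip in N (left out, the last holds). Time passes only in rows, so rows that do not move let the fingers close, or fill a call up. It gives the time, the measured TCP pose, the force and the opening at its end, in the units of the state.
- ctrl.state(): the state, without advancing time (a new reading comes with each control period).
- eyes.camera(name): name is "side" or "top"; returns (picture, depth): 384x512x3 uint8, red, green, blue; 384x512 float32, mm along the optical axis (not along the pixel's ray), 0 where there is no reading.
- eyes.calibration(name): a dict with "fx", "fy", "cx", "cy" (pixels), "cam_to_world" (4x4, takes a point from camera to world coordinates). Camera axes: x right, y down, z forward; pixel columns grow to the right and rows downward; lengths in mm; the calibration is good to about 2 mm. A picture is of the moment at which its call begins. calibration takes no time and is no camera call.
- order.close_job(): hands the job in, once; it reports no verdict.
The state is a dict: "t": time; "joints": joint angles; "joint_velocities": joint speeds; "tau": joint torques, N m; "tool_pos": TCP position; "ee_rot": TCP orientation; "ft_force": force on the tool from outside, world axes, zero at the start; "moment": the same for the moment, N m; "grip_width": finger opening in mm.
Only numpy, scipy, OpenCV 4.12 (cv2) and the standard library are available. Lean on these libraries where they do the work, as an engineer would, in place of code of your own. Each camera call takes 0.05 s, during which the arm holds its last target. There are 200 camera calls.

## Working session

There is one attempt and no reset: what is moved stays moved. The work goes in short steps, Python scripts to look and compute and a tool call to move; the robot and the scene stay as the last step left them, time stands still between calls to the robot, and variables do not carry over. Pictures are saved under pics/ and viewed, about 8 in all and at most 12, crops included, and the job is handed in when it is done.

Besides the shell and the picture viewer there is one more tool, called after "Call:" by a JSON object that holds its "fn" and its "kwargs", one argument or row to a line. servo_tool: Moves the arm, as the interface text tells. Its arguments: {"type":"object","properties":{"rows":{"type":"array"},"fingers":{"type":"number"},"force":{"type":"number"}},"required":["rows"]}

```bash
mkdir -p pics; ls; python3 - <<'E'
from bench import ctrl, eyes, order
import cv2, numpy as np
print(ctrl.state())
for n in("top","side"):
    p,d=eyes.camera(n); c=eyes.calibration(n); print(n,c)
    np.savez(f"pics/{n}0.npz",p=p,d=d,T=c["cam_to_world"],k=[c[k] for k in("fx","fy","cx","cy")])
    cv2.imwrite(f"pics/{n}0.png",cv2.resize(p[:,:,::-1],(800,600),interpolation=cv2.INTER_CUBIC))
E
```

```text
pics
{'t': 0.0, 'joints': array([-1.38718279,  0.33389747,  0.03987796,  1.46628472, -0.01338539,
        1.34329908, -0.058496  ]), 'joint_velocities': array([-0.00122386, -0.00185299,  0.00048869, -0.00054869,  0.0007575 ,
        0.00165743,  0.00020322]), 'tau': array([-5.24419993e-04, -6.56355429e+01,  1.33489598e+00, -4.03803456e+01,
       -5.98222925e-02,  4.48693126e-02,  1.40524680e-04]), 'tool_pos': array([181.2916985 , 623.7104316 , 221.66144268]), 'ee_rot': array([-1.49353077,  1.56917352, -1.77635834]), 'ft_force': array([ 0.1633854 ,  0.43038569, -0.16768086]), 'moment': array([0.01576771, 0.03831874, 0.02443596]), 'grip_width': 87.29472013901406}
top {'fx': 499.38811480783744, 'fy': 499.38811480783744, 'cx': 254.45861820695453, 'cy': 196.2178621324917, 'cam_to_world': array([[-2.56661382e-02, -9.91426903e-01,  1.28116921e-01,
         2.69619784e+02],
       [-9.99582645e-01,  2.71519886e-02,  9.86431507e-03,
         1.87092283e+01],
       [-1.32583765e-02, -1.27810272e-01, -9.91710013e-01,
         1.60566172e+03],
       [ 0.00000000e+00,  0.00000000e+00,  0.00000000e+00,
         1.00000000e+00]])}
side {'fx': 427.1786184011476, 'fy': 427.1786184011476, 'cx': 260.3792572186535, 'cy': 200.49932305268356, 'cam_to_world': array([[ 9.73407341e-01, -1.21726057e-01,  1.94064204e-01,
         2.53167679e+02],
       [-2.29080901e-01, -5.18338541e-01,  8.23921779e-01,
        -9.20445475e+02],
       [ 2.98207235e-04, -8.46467911e-01, -5.32439656e-01,
         7.33245316e+02],
       [ 0.00000000e+00,  0.00000000e+00,  0.00000000e+00,
         1.00000000e+00]])}
```

View pics/top0.png

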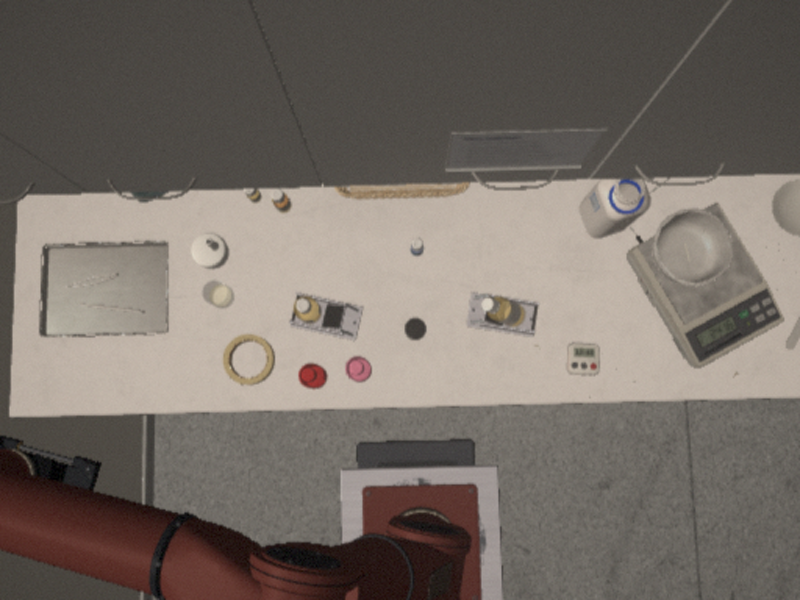

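View pics/side0.png

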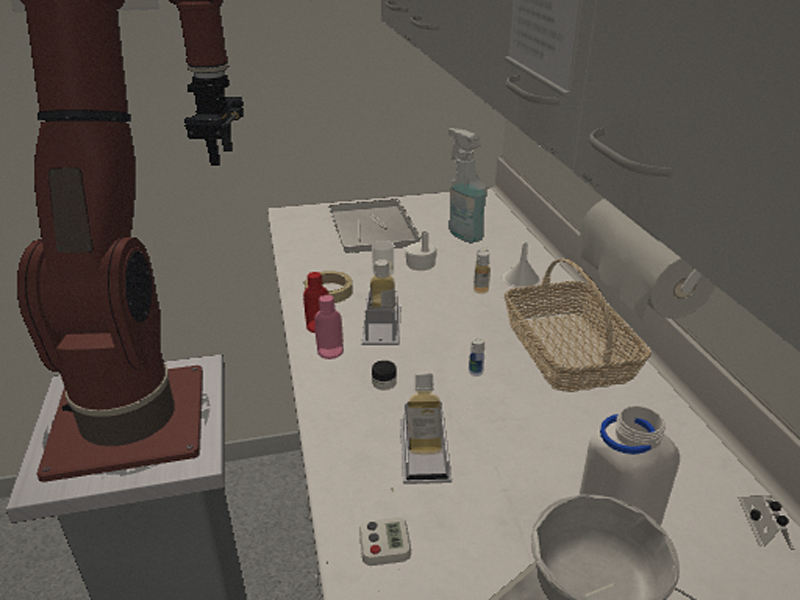

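```bash
cat >h.py <<'E'
import numpy as np, cv2
from bench import ctrl, eyes
def grab(n):
    p,d=eyes.camera(n); c=eyes.calibration(n); return p,world(d,c)
def world(d,c):
    v,u=np.mgrid[:384,:512]
    P=np.stack([(u-c["cx"])/c["fx"]*d,(v-c["cy"])/c["fy"]*d,d],-1)
    T=c["cam_to_world"]; W=P@T[:3,:3].T+T[:3,3]; W[d<=0]=np.nan; return W
E
python3 - <<'E'
from h import *
W={}
for n in("top","side"):
    z=np.load(f"pics/{n}0.npz"); W[n]=world(z["d"],dict(eyes.calibration(n)))
    pic=z["p"]
    r=np.s_[180:220,180:350] if n=="top" else np.s_[160:310,180:310]
    if n=="top": a=cv2.resize(pic[r][:,:,::-1],None,fx=4.5,fy=4.5,interpolation=cv2.INTER_CUBIC)
    else: b=cv2.resize(pic[r][:,:,::-1],None,fx=2.6,fy=2.6,interpolation=cv2.INTER_CUBIC)
o=np.zeros((600,780,3),np.uint8); o[:a.shape[0],:a.shape[1]]=a[:, :780]; o[190:190+b.shape[0],:b.shape[1]]=b; cv2.imwrite("pics/crop0.png",o)
T=W["top"];
for nm,(u0,u1,v0,v1) in dict(A=(295,350,180,220),B=(182,236,182,220)).items():
    Q=T[v0:v1,u0:u1].reshape(-1,3)
    bench=np.nanmedian(Q[np.abs(Q[:,2])<15,2]); print(nm,"bench z",bench)
    cap=Q[Q[:,2]>np.nanmax(Q[:,2])-8]; print(" cap",np.nanmax(Q[:,2]),cap.mean(0),np.median(cap,0),len(cap))
    for lo,hi in((4,60),(4,40),(15,45)):
        S=Q[(Q[:,2]>bench+lo)&(Q[:,2]<bench+hi)]; print(lo,hi,len(S),cv2.minAreaRect(S[:,:2].astype(np.float32)))
S=W["side"]
for nm,(u0,u1,v0,v1) in dict(A=(250,295,230,315),B=(228,262,165,222)).items():
    Q=S[v0:v1,u0:u1].reshape(-1,3); bench=np.nanmedian(Q[np.abs(Q[:,2])<4,2]);
    cap=Q[Q[:,2]>np.nanmax(Q[:,2])-8]; print(nm,bench,"side cap",np.nanmax(Q[:,2]),cap.mean(0),cap.min(0),cap.max(0))
    F=Q[(Q[:,2]>bench+4)&(Q[:,2]<bench+40)]; print(cv2.minAreaRect(F[:,:2].astype(np.float32)))
E
```

```text
A bench z 1.4203714729503645
 cap 128.6440839516581 [ 458.15493233 -143.5938541   123.85987606] [ 457.01197694 -143.74496761  122.96247497] 21
4 60 587 ((459.9367980957031, -179.91372680664062), (170.16195678710938, 126.29655456542969), 88.7377700805664)
4 40 455 ((459.9367980957031, -179.91372680664062), (170.16195678710938, 126.29655456542969), 88.7377700805664)
15 45 197 ((454.53851318359375, -179.28970336914062), (136.18482971191406, 63.62866973876953), 78.66490936279297)
B bench z 1.065108224446476
 cap 134.7557445573741 [469.74196903 214.76783971 129.66770821] [471.30591224 214.18884774 129.02326381] 15
4 60 657 ((466.6192321777344, 182.81796264648438), (171.03598022460938, 120.5986328125), 88.42877197265625)
4 40 507 ((466.6192321777344, 182.81796264648438), (171.03598022460938, 120.5986328125), 88.42877197265625)
15 45 243 ((461.93109130859375, 188.36376953125), (126.45917510986328, 63.81468200683594), 76.1877212524414)
A -0.005832091151603436 side cap 124.16906732788698 [ 460.79409552 -149.80919725  120.31352623] [ 449.84472636 -158.22142903  116.43269832] [ 473.99093093 -139.875773    124.16906733]
((463.3468017578125, -125.55488586425781), (257.9949035644531, 108.35787963867188), 75.31063079833984)
B 0.1798300433250688 side cap 127.03943192535905 [468.86300085 211.38940747 124.17904272] [456.2030432  200.50983628 119.08405056] [480.83243048 226.61723791 127.03943193]
((479.775390625, 272.3105773925781), (331.0176696777344, 104.21810150146484), 75.59461212158203)
```

View pics/crop0.png

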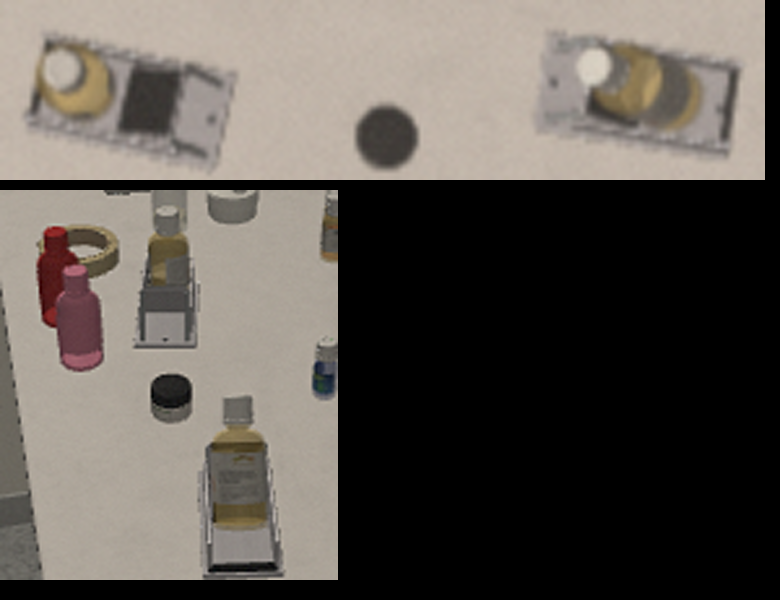

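The amber bottles are at these pixels on the 800 px top view:
- **Leaning:** cap at (487,303), in the right-hand rest (rest_a).
- **Upright:** cap at (305,305), in the left-hand rest (rest_b).

The red bottle (313,376) and pink bottle (358,369) stand free of any rest, so they are look-alikes. I will straddle each cap with the open jaws and push along tool -y.

Call:
{"fn": "servo_tool", "kwargs": {
  "rows": [
    [[0, -0.25, 0.31], -0.015],
    [[0, -0.25, 0.31], 0],
    [[0, -0.25, 0.31], 0],
    [[0, -0.25, 0.31], 0],
    [[0, -0.25, 0.31], 0],
    [[0, -0.25, 0.31], 0],
    [[0, -0.25, 0.31], 0],
    [[0, -0.25, 0.31], 0]
  ],
  "fingers": 0
}}

```text
t: 0.9
tool_pos: [375.2, 364.9, 217.4]
ee_rot: [-2.12, 1.563, -2.342]
ft_force: [0.5, 1.6, 1.0]
grip_width: 87.0
```

Call:
{"fn": "servo_tool", "kwargs": {
  "rows": [
    [[0, -0.25, 0.25], 0],
    [[0, -0.25, 0.25], 0],
    [[0, -0.25, 0.25], 0],
    [[0, -0.25, 0.25], 0],
    [[0, -0.15, 0.15], 0],
    [[0, -0.08, 0.08], 0],
    [[0, 0, 0], 0],
    [[0, 0, 0], 0]
  ]
}}

```text
t: 1.7
tool_pos: [472.5, 205.1, 216.2]
ee_rot: [-2.091, 1.56, -2.322]
ft_force: [-0.0, -0.8, -1.0]
grip_width: 87.2
```

```bash
cat >rel.py <<'E'
from h import *
from scipy.spatial.transform import Rotation as Ro
def rel(*targets):
    s=ctrl.state(); R=Ro.from_euler("xyz",s["ee_rot"]).as_matrix()
    print("t %.2f"%s["t"],"pos",s["tool_pos"].round(1),"F",s["ft_force"].round(2),"heading y %.3f"%np.arctan2(R[1,1],R[0,1]), "tool x",R[:,0].round(3))
    for t in targets: print(t,"shift share",(R.T@(np.array(t)-s["tool_pos"])/100).round(3))
E
python3 - <<'E'
from rel import *
rel((469.5,213.5,160),(469.5,213.5,114))
E
```

```text
t 1.70 pos [472.5 205.1 216.2] F [-0.01 -0.77 -0.98] heading y 1.340 tool x [-0.007 -0.008 -1.   ]
(469.5, 213.5, 160) shift share [ 0.562  0.08  -0.046]
(469.5, 213.5, 114) shift share [ 1.022  0.084 -0.043]
```

Call:
{"fn": "servo_tool", "kwargs": {
  "rows": [
    [[0.15, 0.04, -0.02], 0],
    [[0.2, 0.03, -0.02], 0],
    [[0.15, 0.01, 0], 0],
    [[0.1, 0, 0], 0],
    [[0.06, 0, 0], 0],
    [[0, 0, 0], 0],
    [[0, 0, 0], 0],
    [[0, 0, 0], 0]
  ]
}}

```text
t: 2.5
tool_pos: [466.3, 222.7, 148.8]
ee_rot: [-2.301, 1.562, -2.52]
ft_force: [-0.2, -0.4, 0.0]
grip_width: 86.9
```

```bash
python3 - <<'E'
from rel import *
rel((469.5,213.5,114))
a,_=grab("top"); b,_=grab("side")
a=cv2.resize(a[150:250,150:280,::-1],None,fx=3,fy=3,interpolation=cv2.INTER_CUBIC)
b=cv2.resize(b[110:230,185:315,::-1],None,fx=3,fy=3,interpolation=cv2.INTER_CUBIC)
o=np.zeros((360,790,3),np.uint8);o[:300,:390]=a;o[:,400:]=b;cv2.imwrite("pics/b1.png",o)
E
```

```text
t 2.50 pos [466.3 222.7 148.8] F [-0.17 -0.36  0.03] heading y 1.352 tool x [-0.007 -0.005 -1.   ]
(469.5, 213.5, 114) shift share [ 0.348 -0.081  0.054]
```

View pics/b1.png

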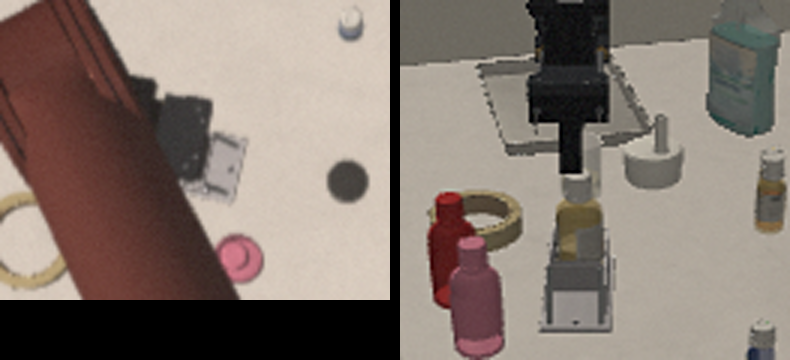

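Side crop: the near finger is at (569,150) and the cap at (576,185), so the tool is about 6 mm too near the robot. I'll correct that while lowering slowly, since small rows overshoot.

Call:
{"fn": "servo_tool", "kwargs": {
  "rows": [
    [[0.03, -0.03, 0.03], 0],
    [[0.06, -0.02, 0.02], 0],
    [[0.06, -0.02, 0.0], 0],
    [[0.06, 0, 0], 0],
    [[0.04, 0, 0], 0],
    [[0.02, 0, 0], 0],
    [[0, 0, 0], 0],
    [[0, 0, 0], 0]
  ]
}}

```text
t: 3.4
tool_pos: [470.1, 213.3, 119.6]
ee_rot: [-2.301, 1.562, -2.521]
ft_force: [0.5, 0.7, -0.2]
grip_width: 87.0
```

```bash
python3 - <<'E'
from rel import *
rel((469.5,213.5,114))
E
```

```text
t 3.40 pos [470.1 213.3 119.6] F [ 0.47  0.74 -0.16] heading y 1.350 tool x [-0.007 -0.005 -1.   ]
(469.5, 213.5, 114) shift share [ 0.056  0.001 -0.006]
```

Call:
{"fn": "servo_tool", "kwargs": {
  "rows": [
    [[0.03, -0.05, 0], 0],
    [[0.01, -0.05, 0], 0],
    [[0, -0.05, 0], 0],
    [[0, -0.05, 0], 0],
    [[0, -0.05, 0], 0],
    [[0, -0.05, 0], 0],
    [[0, -0.05, 0], 0],
    [[0, -0.05, 0], 0]
  ]
}}

```text
t: 4.2
tool_pos: [461.2, 171.5, 116.4]
ee_rot: [-2.33, 1.565, -2.55]
ft_force: [0.2, -0.1, 1.0]
grip_width: 87.1
```

Call:
{"fn": "servo_tool", "kwargs": {
  "rows": [
    [[0, -0.04, 0], 0],
    [[0, -0.04, 0], 0],
    [[0, -0.04, 0], 0],
    [[0, -0.03, 0], 0],
    [[0, 0, 0], 0],
    [[0, 0, 0], 0],
    [[0, 0, 0], 0],
    [[0, 0, 0], 0]
  ]
}}

```text
t: 5.0
tool_pos: [458.3, 155.6, 117.3]
ee_rot: [-2.381, 1.567, -2.601]
ft_force: [-0.3, 1.1, 2.1]
grip_width: 87.1
```

```bash
python3 - <<'E'
from rel import *
rel()
b,_=grab("side")
cv2.imwrite("pics/b2.png",cv2.resize(b[110:230,185:315,::-1],None,fx=4,fy=4,interpolation=cv2.INTER_CUBIC))
E
```

```text
t 5.00 pos [458.3 155.6 117.3] F [-0.29  1.06  2.11] heading y 1.350 tool x [-0.004 -0.002 -1.   ]
```

View pics/b2.png

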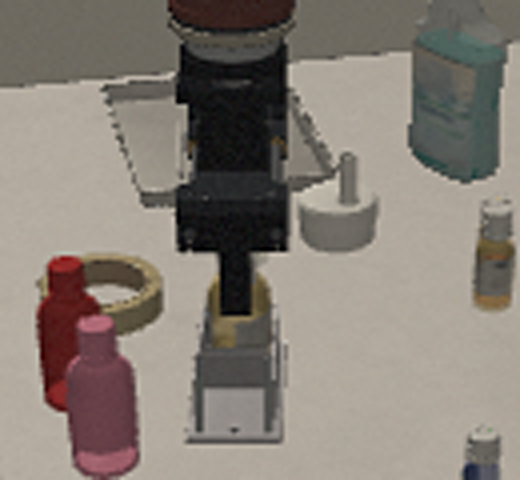

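The bottle is tilting behind the finger at (236,285), which is still centred. Pushing on past the balance point.

Call:
{"fn": "servo_tool", "kwargs": {
  "rows": [
    [[0, -0.04, 0], 0],
    [[0, -0.04, 0], 0],
    [[0, -0.04, 0], 0],
    [[0, -0.04, 0], 0],
    [[0, -0.02, 0], 0],
    [[0, 0, 0], 0],
    [[0, 0, 0], 0],
    [[0, 0, 0], 0]
  ]
}}

```text
t: 5.85
tool_pos: [454.2, 136.1, 117.8]
ee_rot: [-2.34, 1.567, -2.561]
ft_force: [-0.2, -0.8, 2.7]
grip_width: 86.8
```

```bash
python3 - <<'E'
from rel import *
rel()
b,_=grab("side")
cv2.imwrite("pics/b3.png",cv2.resize(b[110:230,185:315,::-1],None,fx=4,fy=4,interpolation=cv2.INTER_CUBIC))
E
```

```text
t 5.85 pos [454.2 136.1 117.8] F [-0.25 -0.77  2.7 ] heading y 1.350 tool x [-0.003 -0.002 -1.   ]
```

View pics/b3.png

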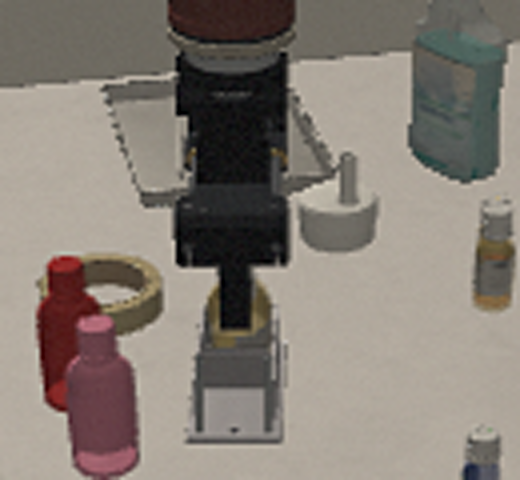

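Call:
{"fn": "servo_tool", "kwargs": {
  "rows": [
    [[-0.03, 0, 0], 0],
    [[-0.1, 0, 0], 0],
    [[-0.15, 0, 0], 0],
    [[-0.2, 0, 0], 0],
    [[-0.2, 0, 0], 0],
    [[-0.1, 0, 0], 0],
    [[0, 0, 0], 0],
    [[0, 0, 0], 0]
  ]
}}

```text
t: 6.7
tool_pos: [452.9, 136.1, 199.4]
ee_rot: [-2.296, 1.563, -2.516]
ft_force: [0.1, -0.6, -0.2]
grip_width: 86.9
```

```bash
python3 - <<'E'
from rel import *
A=np.array((460,-130)); u=np.array((.18,.983))
rel((460,-130,200),(460,-130,115))
b,W=grab("side")
Q=W[150:222,220:275].reshape(-1,3); Q=Q[(Q[:,2]>60)&(Q[:,2]<150)]; print(Q[Q[:,2]>np.nanmax(Q[:,2])-12].mean(0),np.nanmax(Q[:,2]))
cv2.imwrite("pics/b4.png",cv2.resize(b[110:230,185:315,::-1],None,fx=4,fy=4,interpolation=cv2.INTER_CUBIC))
E
```

```text
t 6.70 pos [452.9 136.1 199.4] F [ 0.1  -0.64 -0.19] heading y 1.351 tool x [-0.006 -0.005 -1.   ]
(460, -130, 200) shift share [ 0.006 -2.581  0.65 ]
(460, -130, 115) shift share [ 0.856 -2.576  0.655]
[453.66104296 140.6463295  115.05483782] 121.48679167516434
```

View pics/b4.png

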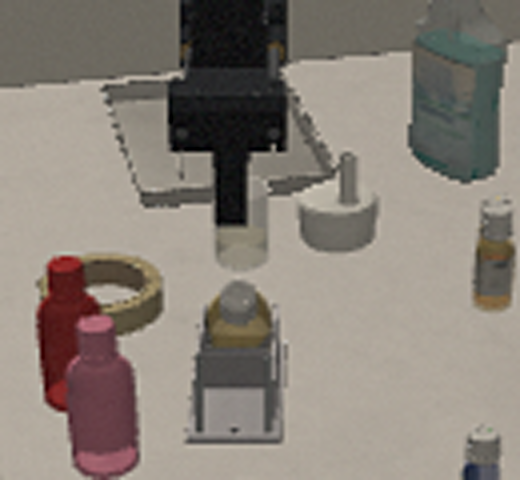

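Amber bottle B lies on its slope: cap at (238,300), about 49 mm along rest x, as expected. Moving to the leaning bottle, with the rear finger behind its cap.

Call:
{"fn": "servo_tool", "kwargs": {
  "rows": [
    [[0, -0.3, 0.06], -0.011],
    [[0, -0.35, 0.08], 0],
    [[0, -0.35, 0.08], 0],
    [[0, -0.35, 0.08], 0],
    [[0, -0.35, 0.08], 0],
    [[0, -0.35, 0.08], 0],
    [[0, -0.35, 0.08], 0],
    [[0, -0.2, 0.04], 0]
  ]
}}

```text
t: 7.55
tool_pos: [457.8, -136.7, 193.7]
ee_rot: [-2.505, 1.553, -2.681]
ft_force: [0.7, 0.5, 1.4]
grip_width: 87.0
```

Call:
{"fn": "servo_tool", "kwargs": {
  "rows": [
    [[0, -0.1, 0.05], 0],
    [[0, -0.02, 0.05], 0],
    [[0, 0, 0], 0],
    [[0, 0, 0], 0],
    [[0, 0, 0], 0],
    [[0, 0, 0], 0],
    [[0, 0, 0], 0],
    [[0, 0, 0], 0]
  ]
}}

```text
t: 8.35
tool_pos: [463.7, -150.7, 190.5]
ee_rot: [-2.585, 1.547, -2.762]
ft_force: [0.2, -0.2, 0.1]
grip_width: 87.0
```

```bash
python3 - <<'E'
from rel import *
rel((456,-157,200),(456,-157,101))
E
```

```text
t 8.35 pos [ 463.7 -150.7  190.5] F [ 0.2  -0.18  0.07] heading y 1.394 tool x [-0.022 -0.009 -1.   ]
(456, -157, 200) shift share [-0.093 -0.077 -0.067]
(456, -157, 101) shift share [ 0.897 -0.065 -0.047]
```

Call:
{"fn": "servo_tool", "kwargs": {
  "rows": [
    [[0.05, -0.04, -0.03], 0],
    [[0.1, -0.03, -0.02], 0],
    [[0.08, 0, 0], 0],
    [[0.08, 0, 0], 0],
    [[0.05, 0, 0], 0],
    [[0, 0, 0], 0],
    [[0, 0, 0], 0],
    [[0, 0, 0], 0]
  ]
}}

```text
t: 9.15
tool_pos: [455.4, -157.5, 150.8]
ee_rot: [-2.608, 1.546, -2.785]
ft_force: [-0.3, -0.6, -0.4]
grip_width: 87.3
```

```bash
python3 - <<'E'
from rel import *
rel((456,-157,101))
a,_=grab("top"); b,_=grab("side")
a=cv2.resize(a[150:250,270:370,::-1],None,fx=3.9,fy=3.9,interpolation=cv2.INTER_CUBIC)
b=cv2.resize(b[170:310,220:320,::-1],None,fx=4,fy=4,interpolation=cv2.INTER_CUBIC)
o=np.zeros((560,800,3),np.uint8);o[:390,:390]=a;o[:,400:]=b;cv2.imwrite("pics/a1.png",o)
E
```

```text
t 9.15 pos [ 455.4 -157.5  150.8] F [-0.33 -0.62 -0.44] heading y 1.394 tool x [-0.023 -0.009 -1.   ]
(456, -157, 101) shift share [0.497 0.012 0.015]
```

View pics/a1.png

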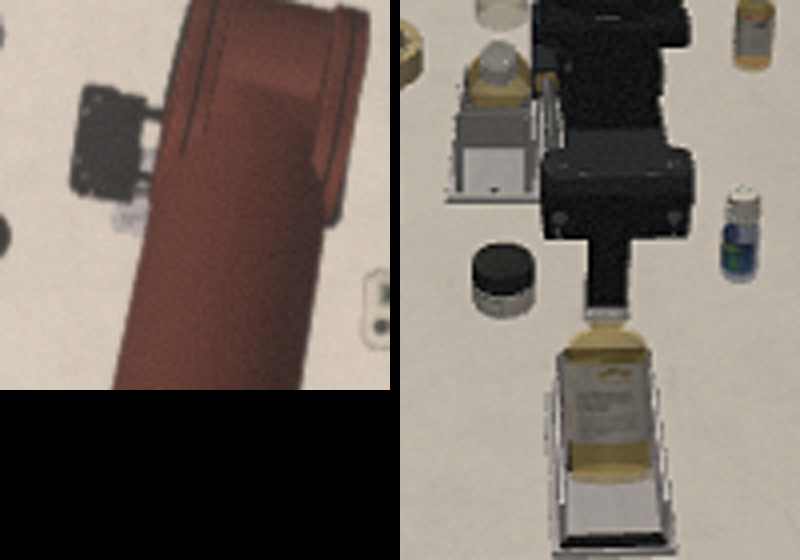

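The finger (607,280) is centred on the cap (606,313), and the bottle is still leaning. Lowering.

Call:
{"fn": "servo_tool", "kwargs": {
  "rows": [
    [[0.04, 0.01, 0.01], 0],
    [[0.08, 0, 0], 0],
    [[0.08, 0, 0], 0],
    [[0.08, 0, 0], 0],
    [[0.08, 0, 0], 0],
    [[0.06, 0, 0], 0],
    [[0.02, 0, 0], 0],
    [[0, 0, 0], 0]
  ]
}}

```text
t: 10.05
tool_pos: [455.5, -156.8, 102.5]
ee_rot: [-2.61, 1.546, -2.786]
ft_force: [0.2, -0.2, -0.3]
grip_width: 87.3
```

```bash
python3 - <<'E'
from rel import *
rel((456,-157,101))
E
```

```text
t 10.05 pos [ 455.5 -156.8  102.5] F [ 0.23 -0.2  -0.26] heading y 1.394 tool x [-0.023 -0.009 -1.   ]
(456, -157, 101) shift share [ 0.015 -0.001  0.006]
```

Call:
{"fn": "servo_tool", "kwargs": {
  "rows": [
    [[0, -0.03, 0], 0],
    [[0, -0.03, 0], 0],
    [[0, -0.03, 0], 0],
    [[0, -0.03, 0], 0],
    [[0, -0.03, 0], 0],
    [[0, -0.03, 0], 0],
    [[0, -0.03, 0], 0],
    [[0, -0.03, 0], 0]
  ]
}}

```text
t: 10.85
tool_pos: [451.8, -182.6, 104.0]
ee_rot: [-2.584, 1.548, -2.761]
ft_force: [0.9, -0.2, -0.4]
grip_width: 87.2
```

Call:
{"fn": "servo_tool", "kwargs": {
  "rows": [
    [[0, -0.02, 0], 0],
    [[0, -0.02, 0], 0],
    [[0, -0.02, 0], 0],
    [[0, -0.02, 0], 0],
    [[0, -0.02, 0], 0],
    [[0, -0.02, 0], 0],
    [[0, 0, 0], 0],
    [[0, 0, 0], 0]
  ]
}}

```text
t: 11.65
tool_pos: [449.3, -196.1, 104.0]
ee_rot: [-2.573, 1.548, -2.75]
ft_force: [0.1, -0.5, 0.4]
grip_width: 87.0
```

```bash
python3 - <<'E'
from rel import *
rel()
b,_=grab("side")
cv2.imwrite("pics/a2.png",cv2.resize(b[170:310,220:320,::-1],None,fx=4,fy=4,interpolation=cv2.INTER_CUBIC))
E
```

```text
t 11.65 pos [ 449.3 -196.1  104. ] F [ 0.07 -0.54  0.35] heading y 1.394 tool x [-0.021 -0.009 -1.   ]
```

View pics/a2.png

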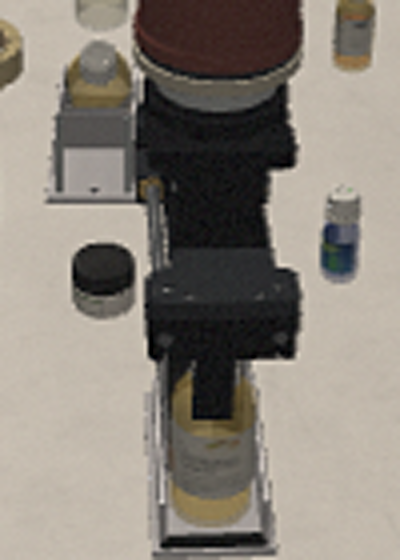

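```bash
python3 - <<'E'
from rel import *
_,W=grab("side")
u=np.array((.18,.983))
for v in range(262,304,3):
    Q=W[v,270:277]; q=np.nanmedian(Q,0); print(v,q.round(1),"rest x %.1f"%((q[:2]-(453,-187))@u))
E
```

```text
262 [ 439.1 -251.5  143.6] rest x -65.9
265 [ 439.5 -250.2  134.1] rest x -64.6
268 [ 439.6 -247.2  123.2] rest x -61.6
271 [ 439.8 -246.8  114.4] rest x -61.1
274 [ 440.2 -247.6  106. ] rest x -61.9
277 [ 444.2 -233.7   83.8] rest x -47.5
280 [ 443.  -234.    75.9] rest x -48.0
283 [ 444.  -234.9   67.9] rest x -48.7
286 [ 443.5 -236.1   59.6] rest x -50.0
289 [ 444.3 -234.1   48.8] rest x -47.9
292 [ 444.4 -234.    39.4] rest x -47.7
295 [ 444.1 -234.6   30.2] rest x -48.4
298 [ 444.8 -233.8   19.9] rest x -47.5
301 [ 445.1 -233.4   10.7] rest x -47.0
```

The bottle's front face is vertical (rest x -48 at every height from 10 to 84 mm), so it stands upright. Shifting forward a little to clear the guard finger, then lifting straight up.

Call:
{"fn": "servo_tool", "kwargs": {
  "rows": [
    [[0, -0.04, 0], 0],
    [[0, -0.04, 0], 0],
    [[0, -0.02, 0], 0],
    [[0, 0, 0], 0],
    [[-0.06, 0, 0], 0],
    [[-0.12, 0, 0], 0],
    [[-0.12, 0, 0], 0],
    [[-0.12, 0, 0], 0]
  ]
}}

```text
t: 12.55
tool_pos: [447.6, -206.2, 148.6]
ee_rot: [-2.601, 1.546, -2.779]
ft_force: [-1.1, -0.1, -0.3]
grip_width: 87.0
```

Call:
{"fn": "servo_tool", "kwargs": {
  "rows": [
    [[-0.2, 0, 0], 0],
    [[-0.2, 0, 0], 0],
    [[-0.2, 0.0, 0], 0],
    [[-0.1, -0.25, 0], 0],
    [[0, -0.35, 0], 0],
    [[0, -0.35, 0], 0],
    [[0, -0.2, 0], 0],
    [[0, 0, 0], 0]
  ]
}}

```text
t: 13.35
tool_pos: [431.5, -322.0, 234.7]
ee_rot: [-2.2, 1.557, -2.373]
ft_force: [-0.1, -0.5, 0.9]
grip_width: 87.3
```

Call:
{"fn": "servo_tool", "kwargs": {
  "rows": [
    [[0, 0, 0], 0],
    [[0, 0, 0], 0],
    [[0, 0, 0], 0],
    [[0, 0, 0], 0],
    [[0, 0, 0], 0],
    [[0, 0, 0], 0],
    [[0, 0, 0], 0],
    [[0, 0, 0], 0]
  ]
}}

```text
t: 14.15
tool_pos: [433.4, -317.5, 236.0]
ee_rot: [-2.259, 1.56, -2.426]
ft_force: [0.1, -0.4, 1.1]
grip_width: 87.0
```

```bash
python3 - <<'E'
from rel import *
rel()
a,_=grab("top"); b,W=grab("side")
a=cv2.resize(a[150:250,175:375,::-1],None,fx=3.9,fy=2*1.95,interpolation=cv2.INTER_CUBIC)[:260]
b=cv2.resize(b[150:320,160:330,::-1],None,fx=2,fy=2,interpolation=cv2.INTER_CUBIC)
o=np.zeros((600,790,3),np.uint8);o[:260,:780]=a;o[260:,:340]=b;cv2.imwrite("pics/end.png",o)
E
```

```text
t 14.15 pos [ 433.4 -317.5  236. ] F [ 0.09 -0.37  1.1 ] heading y 1.404 tool x [-0.009 -0.007 -1.   ]
```

View pics/end.png

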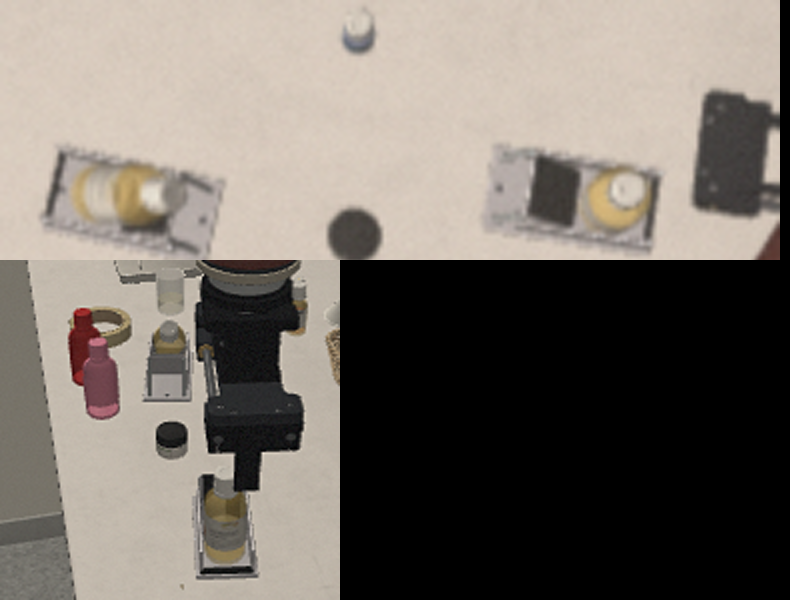

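The final view shows the right-hand bottle upright in rest_a (cap at (628,190), slope free). The left-hand bottle lies on rest_b's slope (cap at (165,195)). The jar and blue bottle look undisturbed, and the gripper is clear.

```bash
python3 -c "
from bench import order; print(order.close_job())"
```

```text
the job is handed in; nothing more can be done
None
```

I changed the two bottles over by pushing with the open jaws and handed the job in at about 14 s of the 51 s. No verdict was reported.

- **Upright bottle (rest_b):** I pushed its cap from the kerb end until it tipped back. It lies on the slope with its cap centre measured about 49 mm along rest x, where about 51 mm was expected and over 30 mm is required.
- **Leaning bottle (rest_a):** I pushed it from behind until it dropped upright. Its front face measured vertical, at rest x of about -48 mm from 10 to 84 mm up. That puts the foot centre near x = -24 mm.
- **Other things and forces:** The last pictures show the gripper clear of everything and the jar and blue bottle where they were. The other bystanders were not checked closely, but the tool only worked around the two caps. Tool force readings at the end of each move stayed under 3 N.

No check failed. Individual moves overshot their targets by up to about 10 mm, which I corrected before touching either bottle.

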